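# Fill the piston tote and turn its status sign to green

### The arm

A 6-joint arm with a two-finger parallel gripper is mounted at the origin on the work surface. World frame = base frame: x ahead of the robot, y to its left, z up, the work surface at z = 0. Lengths are in mm, angles in rad, forces in N, time in s.
With the tool pointing down it reaches from about 325 to 775 mm from the base axis. Payload 5.5 kg.
Tool frame: the origin (TCP) lies on the mounting face of the last link; the fingertips stand 182 mm ahead of it and the grasp point (between the pads) lies 163 mm ahead of it; z points along the fingers, x is the direction in which the jaws open and shut, and the axes are right-handed (so a half turn about z gives the same grasp; the last joint's range is limited). The gripper opens to 88 mm and grips with 3 to 60 N. Pads are 20 mm wide; open, the fingers measure 115 mm over their backs; the gripper's body (75 mm by 178 mm) begins 61 mm behind the grasp point.
Start: joints at [-1.272, 0.091, 1.231, -0, 1.82, -0.057], TCP at [209.005, -562.437, 404.631] pointing down, gripper open.
Joint ranges: [-2.87, 2.87], [-0.86, 2.18], [0.17, 2.46], [-1.51, 4.65], [0.06, 2.69], [-2.65, 2.65]. Speed limits (rad/s): [2.57, 2.57, 3.01, 3.14, 3.14, 3.14].

### API

Orientations are given as a unit quaternion [x, y, z, w].
In Python, from rig import manip gives the robot as it stands.
- The arm moves only by the tool servo_tool, never from a script. Its argument "plan" is a list of rows, each a list of 7 numbers: the finger opening in m, from 0 to 0.0878, then the shift along the world's x, y, z in m, then the turn, a rotation vector about the world's x, y, z in rad. In form: [[claw, x, y, z, ax, ay, az], ...]. A call has 1 to 5 rows; each row shifts and turns the commanded pose from where the row before left it; what a row does not reach is not made up. A row lasts 1/10 s, in which the tool goes at most 50 mm and 8.59 degrees, less where a joint would pass 70% of its speed; a pose out of reach is approached as far as the arm can. A call is refused whole if a number of a shift passes 0.05 or a number of a turn 0.15, either way. A call with a gripper value outside its range is refused whole. The fingers move at their own pace and stop on an object; "squeeze" is the grip in N (left out, the last holds). Time passes only in rows, so rows that do not move let the fingers close. It gives the time, the measured TCP pose, the force and the opening at its end, in the units of the state.
- manip.get_state(): the state, without advancing time (a new reading comes with each control period).
- manip.snapshot(name): name is "scene" or "top" or "wrist"; returns (picture, depth): 480x640x3 uint8, red, green, blue; 480x640 float32, mm along the optical axis (not along the pixel's ray), 0 where there is no reading.
- manip.calibration(name): a dict with "K" (3x3 intrinsics, pixels), "world_to_cam" (4x4, takes a point from world to camera coordinates); the wrist camera has in their place "tool_from_camera" (4x4, takes a point from camera to tool coordinates, whose origin is the TCP and whose axes are the tool frame's). Camera axes: x right, y down, z forward; pixel columns grow to the right and rows downward; lengths in mm; the calibration is good to about 2 mm. A picture is of the moment at which its call begins: read the wrist's pose just before it. calibration takes no time and is no camera call.
- manip.finish_job(): hands the job in, once; it reports no verdict.
Trained networks look in the newest picture that a camera, given by its name, has taken for a name from the list of things; names that differ only in an ending like _2 or _b are one class to them, and where a whole thing is asked for, a point or a joint stands for the part that bears it (a point fixed in the world has none). Each returns a list of dicts, best first, with "score" (0 to 1); they miss things now and then, are a little off and sometimes report something else, mostly with a low value. They report only what shows in the picture. A call takes as long as a camera call. They do not tell look-alikes from the thing itself.
- manip.spot_in(label, camera): "position" ([x, y, z] in mm, in the coordinates of the camera as it stood for that picture, good to about 4 mm: the middle of the surface that is visible of it).
- manip.silhouettes(label, camera): "pixels" (480x640 bool, what is visible of it).
The state is a dict: "clock": time; "joints": joint angles; "joint_velocities": joint speeds; "joint_efforts": joint torques, N m; "tcp_pos": TCP position; "tcp_rot": TCP orientation; "ft_force": force on the tool from outside, world axes, zero at the start; "wrist_torque": the same for the moment, N m; "gripper_width": finger opening in mm.
Only numpy, scipy, OpenCV 4.12 (cv2) and the standard library are available. Lean on these libraries where they do the work, as an engineer would, in place of code of your own. Each camera call takes 0.05 s, during which the arm holds its last target. There are 200 camera calls.

### The job

Stand the loose piston upright in the empty pocket of the piston tote, setting it down rather than dropping it. Then spin the red/green status sign under the clear guard half a turn on its spindle, so that its green face shows at the front of its stand (the robot's side) where the red one was, square with the guard's front edge, and let go. Leave the pistons already in the tote standing, and do not push the connecting rod or the ring gauge about.

Things in the scene. Friction and masses are not known exactly. Their poses are not given: they have to be found in the camera images.
- piston_mid (a point): the loose aluminium piston, a plain cylinder 58 mm in diameter and 72 mm high, standing on its skirt on the bench, about 0.35 kg (0.28 to 0.46). This point is its centre, 36 mm above its underside; z is up along its axis.
- tote_gap (a point): centre of the floor of the tote's empty pocket (the surface the piston stands on), 6 mm above the bench; its axes are the tote's: x and y along the tote's sides, z up. The empty pocket is the one at the tote's -x -y corner; the other pocket centres are 107.5 mm away in +x, in +y and in both.
- tote: the fixed piston tote, 220 x 220 mm, divided by a yellow cross into four pockets about 103 mm square. Its brown outer walls and the dividers are 5 mm thick and rise 19 mm above the pocket floor (25 mm above the bench). Origin: centre of its underside.
- stock0_mid (a point): a piston already standing in the tote, same size as the loose one (58 mm diameter, 72 mm high); this point is its centre, 36 mm above its underside
- stock1_mid (a point): a piston already standing in the tote, same size as the loose one (58 mm diameter, 72 mm high); this point is its centre, 36 mm above its underside
- stock2_mid (a point): a piston already standing in the tote, same size as the loose one (58 mm diameter, 72 mm high); this point is its centre, 36 mm above its underside
- sign_mid (a point): centre of the status sign, on its vertical spindle, 110 mm above the bench; axes as the stand's. The sign is an upright plate 120 mm wide, 100 mm tall (60 to 160 mm above the bench), 6 mm thick, turning on a 10 mm spindle through its middle (a 18 mm thick hub there), so it reaches 60 mm either side of the spindle. One face is red with a white bar, the other green with a white disc.
- stand: the sign's fixed stand; origin on the bench under the spindle, -x is its open front (roughly towards the robot), y sideways, z up. Base plate 12 mm thick, 75 mm forward of the spindle and 85 mm either side. Two 12 mm square posts 88 mm behind the spindle and 78 mm either side carry the guard; front and sides are open.
- guard_mid (a point): centre of the underside of the fixed clear guard over the sign (grey edge frame): 300 mm above the bench, its top at 318 mm. It reaches from 50 mm in front of the spindle to 100 mm behind it and 86 mm to either side, so the sign cannot be reached from straight above: lean the tool in from the front.
- sign (a joint): turn of the sign about the spindle, rad. 0: red face squarely to the stand's front, plate along the stand's y; positive is anticlockwise from above. Starts within 0.3 of 0; at +3.14 or -3.14 green is squarely to the front. Turns either way (stops at +3.6, -3.6). Light friction (1 to 2 N at the edge): stays where it is left, does not coast.
- conrod: a bare steel connecting rod lying flat, 150 mm long, 14 mm thick; origin at the middle of its underside, x along it
- ring_gauge: a dark steel ring gauge lying flat, 84 mm across, 22 mm high; origin at the centre of its underside
- piston: the loose piston itself, as above; origin at the centre of its underside
There are look-alikes about, which are no part of the job. Leave any purple look-alike of the part that bears stock2_mid alone.

How it is judged:
By the outcome, as a careful person would: the job done as asked, in the order asked, and still so for the second after the job is handed in, with the robot touching nothing.
It also fails if it takes over 72 s, if anything falls off the work surface, if the arm or the gripper's body presses on something with over 40 N, if the wrist force passes 120 N, or if a joint passes its speed limit or range.

## Working session

There is one attempt and no reset: what is moved stays moved. The work goes in short steps, Python scripts to look and compute and a tool call to move; the robot and the scene stay as the last step left them, time stands still between calls to the robot, and variables do not carry over. Pictures are saved under pics/ and viewed, about 8 in all and at most 12, crops included, and the job is handed in when it is done.

Besides the shell and the picture viewer there is one more tool, called as name(argument=value, ...) on one line, values as JSON. servo_tool: Moves the arm, as the interface text tells. Its arguments: {"type":"object","properties":{"plan":{"type":"array"},"squeeze":{"type":"number"}},"required":["plan"]}

```bash
mkdir -p pics; ls; cat > h.py <<'E'
import numpy as np, cv2
from rig import manip
from scipy.spatial.transform import Rotation as R
def cam2world(name):
    c=manip.calibration(name)
    if name!="wrist": return np.linalg.inv(np.array(c["world_to_cam"])),np.array(c["K"])
    s=manip.get_state();T=np.eye(4);T[:3,:3]=R.from_quat(s["tcp_rot"]).as_matrix();T[:3,3]=s["tcp_pos"]
    return T@np.array(c["tool_from_camera"]),np.array(c["K"])
def snap(name,f=None):
    T,K=cam2world(name);p,d=manip.snapshot(name)
    if f: cv2.imwrite("pics/"+f,p[:,:,::-1])
    return p,d,T,K
def cloud(d,T,K,m=None):
    v,u=np.nonzero((d>0) if m is None else (d>0)&m);z=d[v,u]
    P=np.stack([(u-K[0,2])/K[0,0]*z,(v-K[1,2])/K[1,1]*z,z],1)
    return P@T[:3,:3].T+T[:3,3]
E
python3 - <<'E'
from h import *
print(manip.get_state())
for n in ["scene","top"]:
    p,d,T,K=snap(n,n+"0.png"); print(n,T.round(3).tolist(),K.tolist())
    for l in ["piston_mid","piston","stock0_mid","tote","tote_gap","sign_mid","guard_mid","stand","conrod","ring_gauge","sign"]:
        try: r=manip.spot_in(l,n)
        except Exception as e: print(l,e);continue
        print(l,[(round(x["score"],2),(T[:3,:3]@x["position"]+T[:3,3]).round(0).tolist()) for x in r])
a=cv2.imread("pics/scene0.png")
E
```

```text
pics
{'clock': 0.0, 'joints': array([-1.27170324e+00,  9.18224828e-02,  1.23189959e+00, -2.34858109e-07,
        1.81978320e+00, -5.67048977e-02]), 'joint_velocities': array([-0.00205253, -0.00022216, -0.00049234, -0.00171419, -0.00272823,
       -0.00115139]), 'joint_efforts': array([-4.01858697e-04, -4.46455121e+01, -4.06447470e+01,  6.98801572e-02,
        2.92756513e-02, -1.33835392e-04]), 'tcp_pos': array([ 209.01254877, -562.46807727,  403.52058715]), 'tcp_rot': array([ 8.21077705e-01, -5.70815634e-01, -7.53075458e-04, -5.89410603e-04]), 'ft_force': array([ 0.60047354, -0.46444095,  1.60505824]), 'wrist_torque': array([0.00060383, 0.01276745, 0.03664024]), 'gripper_width': 87.73747298172377}
scene [[0.764, 0.558, -0.324, 816.54], [0.646, -0.658, 0.387, -362.322], [0.002, -0.505, -0.863, 960.606], [0.0, 0.0, 0.0, 1.0]] [[436.1242986817074, 0.0, 316.37499173815456], [0.0, 436.1242986817074, 242.1083786237688], [0.0, 0.0, 1.0]]
piston_mid [(0.72, [454.0, 50.0, 72.0])]
piston [(0.79, [450.0, 46.0, 75.0])]
stock0_mid [(0.74, [599.0, -112.0, 79.0])]
tote [(0.96, [650.0, -161.0, 10.0]
[... 373 characters left out ...]
9, -3.935], [-0.033, -0.184, -0.982, 1157.844], [0.0, 0.0, 0.0, 1.0]] [[545.735009249831, 0.0, 321.666872952376], [0.0, 545.735009249831, 241.54888785266408], [0.0, 0.0, 1.0]]
piston_mid [(0.77, [436.0, 56.0, 70.0])]
piston [(0.97, [437.0, 59.0, 73.0]), (0.7, [584.0, -97.0, 79.0]), (0.53, [378.0, -225.0, 21.0])]
stock0_mid [(0.94, [581.0, -100.0, 77.0])]
tote [(0.6, [641.0, -160.0, 5.0])]
tote_gap [(0.95, [637.0, -161.0, 6.0])]
sign_mid [(0.85, [656.0, 184.0, 317.0])]
guard_mid [(0.57, [657.0, 183.0, 321.0])]
stand [(0.66, [654.0, 184.0, 320.0]), (0.29, [698.0, -206.0, 77.0])]
conrod [(0.77, [317.0, 221.0, 14.0])]
ring_gauge [(0.9, [381.0, -226.0, 21.0])]
sign [(0.68, [650.0, 180.0, 121.0])]
```

View pics/scene0.png

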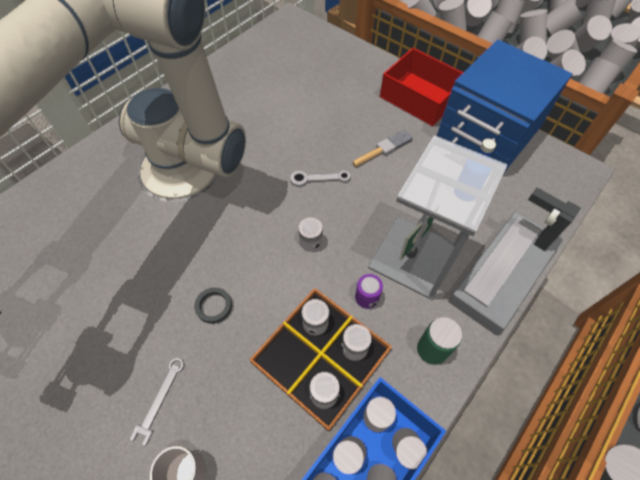

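View pics/top0.png

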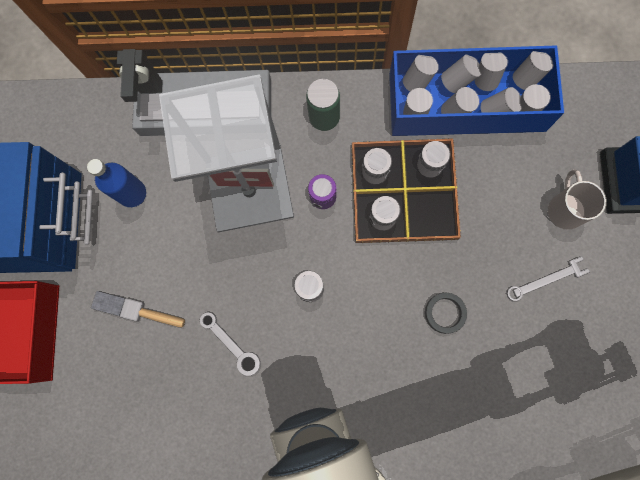

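```bash
python3 - <<'E'
from h import *
print(np.round(manip.calibration("wrist")["tool_from_camera"],3).tolist())
for n in ["scene","top"]:
    p,d,T,K=snap(n); P=cloud(d,T,K)
    for nm,c in [("piston",(445,52)),("s0",(588,-105)),("ring",(388,-226))]:
        Q=P[np.hypot(P[:,0]-c[0],P[:,1]-c[1])<48]
        zt=np.percentile(Q[:,2],98); t=Q[Q[:,2]>zt-4]
        b=(t.max(0)+t.min(0))/2; fl=np.median(Q[Q[:,2]<8][:,2])
        print(n,nm,b.round(1),(t.max(0)-t.min(0)).round(0),"z",zt.round(1),fl.round(1))
    # guard
    Q=P[(abs(P[:,2]-318)<12)&(np.hypot(P[:,0]-670,P[:,1]-178)<150)]
    if len(Q)>50:
        print(n,"guard",cv2.minAreaRect(Q[:,:2].astype(np.float32)),Q[:,2].mean())
    # tote: colored walls
    h=cv2.cvtColor(p,cv2.COLOR_RGB2HSV)
    m=(h[...,0]<28)&(h[...,0]>3)&(h[...,1]>120)
    Q=cloud(d,T,K,m);Q=Q[(abs(Q[:,2]-20)<15)&(np.hypot(Q[:,0]-648,Q[:,1]+162)<165)]
    print(n,"tote",cv2.minAreaRect(Q[:,:2].astype(np.float32)),np.percentile(Q[:,2],[50,95]))
E
```

```text
[[1.0, 0.001, -0.0, 1.035], [-0.0, 0.964, 0.265, -71.996], [0.0, -0.265, 0.964, 21.817], [0.0, 0.0, 0.0, 1.0]]
scene piston [444.6  57.4  73.8] [55. 57.  7.] z 74.2 0.0
scene s0 [ 594.2 -101.3   79.7] [56. 57.  6.] z 80.7 5.6
scene ring [ 387.2 -222.8   23.5] [80. 82.  7.] z 24.0 -0.1
scene guard ((683.0439453125, 192.88592529296875), (150.02650451660156, 176.27308654785156), 10.062004089355469) 318.04132635077985
scene tote ((651.5242919921875, -148.99847412109375), (220.4481964111328, 221.121826171875), 0.7340254783630371) [23.26113557 27.09783652]
top piston [439.9  56.8  73.8] [54. 56.  6.] z 74.9 -0.9
top s0 [ 589.  -101.7   79.9] [57. 57.  7.] z 80.5 4.8
top ring [ 382.3 -223.4   24.5] [80. 83.  8.] z 24.6 -0.7
top guard ((679.0950927734375, 191.68856811523438), (152.79489135742188, 172.88092041015625), 10.346148490905762) 316.70956408270456
top tote ((647.73046875, -150.64437866210938), (222.1888885498047, 220.98553466796875), 0.15187668800354004) [23.24034958 27.38359639]
```

servo_tool(plan=[[0.0878,0.01,0.048,0,0,0,0],[0.0878,0.015,0.047,0,0,0,0],[0.0878,0.015,0.047,0,0,0,0],[0.0878,0.015,0.047,0,0,0,0],[0.0878,0.015,0.047,0,0,0,0]])

```text
clock: 1.8
tcp_pos: [279.1, -324.6, 404.7]
tcp_rot: [0.821, -0.571, 0.0, -0.0]
ft_force: [0.8, 0.1, 0.3]
gripper_width: 87.6
```

servo_tool(plan=[[0.0878,0.015,0.047,0,0,0,0],[0.0878,0.015,0.047,0,0,0,0],[0.0878,0.015,0.047,0,0,0,0],[0.0878,0.015,0.047,0,0,0,0],[0.0878,0.015,0.047,0,0,0,0]])

```text
clock: 2.3
tcp_pos: [353.8, -89.5, 405.0]
tcp_rot: [0.821, -0.571, 0.001, -0.0]
ft_force: [0.7, 0.9, -0.0]
gripper_width: 88.0
```

servo_tool(plan=[[0.0878,0.022,0.0365,-0.02,0,0,-0.119],[0.0878,0.022,0.0365,-0.02,0,0,-0.119],[0.0878,0.022,0.0365,-0.02,0,0,-0.119],[0.0878,0.022,0.0365,-0.02,0,0,0],[0.0878,0,0,0,0,0,0]])

```text
clock: 2.8
tcp_pos: [441.5, 55.9, 321.9]
tcp_rot: [0.711, -0.703, -0.003, 0.002]
ft_force: [-0.9, -0.4, -0.3]
gripper_width: 87.8
```

```bash
python3 - <<'E'
from h import *
s=manip.get_state();print(s["tcp_pos"].round(1),R.from_quat(s["tcp_rot"]).as_matrix().round(3).tolist(),s["joints"].round(2))
p,d,T,K=snap("wrist","w1.png"); P=cloud(d,T,K)
Q=P[np.hypot(P[:,0]-443,P[:,1]-57)<48]
zt=np.percentile(Q[:,2],97); t=Q[Q[:,2]>zt-4]
print("top",((t.max(0)+t.min(0))/2).round(1),(t.max(0)-t.min(0)).round(1),np.median(t[:,2]),"floor",np.median(Q[Q[:,2]<8][:,2]))
# sign from top view: points between 60..160 z under guard
for n in ["scene","top"]:
    p,d,T,K=snap(n);P=cloud(d,T,K)
    Q=P[(P[:,2]>62)&(P[:,2]<158)&(np.hypot(P[:,0]-656,P[:,1]-188)<64)]
    print(n,len(Q),Q.mean(0).round(1), Q[:: max(1,len(Q)//12)].round(0).tolist())
    c=Q[:,:2]-Q[:,:2].mean(0);u,sv,vt=np.linalg.svd(c,full_matrices=False);print(sv/len(Q)**.5,np.degrees(np.arctan2(vt[0,1],vt[0,0])))
E
```

```text
[441.5  55.9 321.9] [[0.011, -1.0, -0.006], [-1.0, -0.011, 0.001], [-0.001, 0.006, -1.0]] [ 0.05 -0.33  1.77  0.    1.71  1.61]
top [464.   57.1 250.8] [ 5.3 87.7  5.9] 251.63580667607337 floor -1.9208378290319956
scene 413 [661.7 171.2 111.6] [[663.0, 208.0, 156.0], [663.0, 218.0, 120.0], [665.0, 184.0, 147.0], [662.0, 183.0, 132.0], [661.0, 165.0, 141.0], [661.0, 145.0, 152.0], [667.0, 187.0, 98.0], [660.0, 133.0, 146.0], [661.0, 155.0, 110.0], [662.0, 180.0, 68.0], [661.0, 162.0, 78.0], [662.0, 157.0, 66.0], [660.0, 134.0, 68.0]]
[33.77006524  2.17119017] -93.53113386114939
top 844 [650.7 182.5 112.8] [[656.0, 174.0, 158.0], [649.0, 132.0, 157.0], [653.0, 202.0, 137.0], [647.0, 180.0, 147.0], [651.0, 164.0, 127.0], [650.0, 145.0, 122.0], [654.0, 128.0, 100.0], [652.0, 225.0, 102.0], [652.0, 202.0, 95.0], [649.0, 179.0, 94.0], [650.0, 159.0, 81.0], [649.0, 135.0, 75.0], [646.0, 186.0, 69.0]]
[34.37008165  1.82609612] 88.52829010419845
```

```bash
python3 - <<'E'
from h import *
p,d,T,K=snap("wrist"); P=cloud(d,T,K)
P=P[P[:,2]<150]
Q=P[np.hypot(P[:,0]-443,P[:,1]-57)<48]
zt=np.percentile(Q[:,2],97); t=Q[Q[:,2]>zt-4]
print("top",((t.max(0)+t.min(0))/2).round(1),(t.max(0)-t.min(0)).round(1),np.median(t[:,2]),"floor",np.median(Q[Q[:,2]<8][:,2]))
E
```

```text
top [443.  65. 109.] [57.2 77.6 81.9] 70.30621502242434 floor -1.9009392962939273
```

View pics/w1.png

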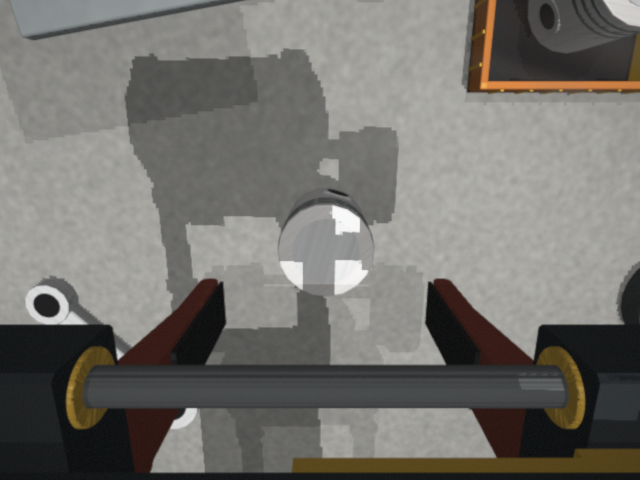

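servo_tool(plan=[[0.0878,0.001,0.001,-0.037,0,0,0],[0.0878,0,0,-0.037,0,0,0],[0.0878,0,0,-0.037,0,0,0],[0.04,0,0,0,0,0,0],[0.04,0,0,0,0,0,0]], squeeze=25)

```text
clock: 3.5
tcp_pos: [442.0, 52.5, 216.2]
tcp_rot: [0.708, -0.706, 0.0, -0.0]
ft_force: [0.8, 0.5, 0.6]
gripper_width: 75.5
```

servo_tool(plan=[[0.04,0,0,0,0,0,0],[0.04,0,0,0,0,0,0],[0.04,0,0,0,0,0,0],[0.04,0,0,0,0,0,0]], squeeze=25)

```text
clock: 3.9
tcp_pos: [442.8, 53.7, 217.8]
tcp_rot: [0.709, -0.705, 0.001, -0.002]
ft_force: [-1.0, 0.9, 6.4]
gripper_width: 57.6
```

servo_tool(plan=[[0.04,0,0,0.03,0,0,0],[0.04,0,0,0.04,0,0,0],[0.04,0,0,0.04,0,0,0],[0.04,0.022,-0.037,0,0,0,0],[0.04,0.022,-0.037,0,0,0,0]])

```text
clock: 4.4
tcp_pos: [486.5, -20.8, 327.6]
tcp_rot: [0.71, -0.704, 0.002, -0.001]
ft_force: [0.5, -0.3, -3.2]
gripper_width: 57.9
```

servo_tool(plan=[[0.04,0.022,-0.037,0,0,0,0],[0.04,0.022,-0.037,0,0,0,0],[0.04,0.022,-0.037,0,0,0,0],[0.04,0.022,-0.037,0,0,0,0],[0.04,0.022,-0.035,0,0,0,0]])

```text
clock: 4.9
tcp_pos: [596.6, -205.4, 324.6]
tcp_rot: [0.709, -0.705, -0.0, 0.0]
ft_force: [0.8, 0.6, -3.0]
gripper_width: 57.7
```

servo_tool(plan=[[0.04,0,0,0,0,0,0],[0.04,0,0,0,0,0,0]])

```text
clock: 5.1
tcp_pos: [596.1, -204.3, 323.6]
tcp_rot: [0.709, -0.706, -0.001, 0.0]
ft_force: [-1.2, 0.5, -2.7]
gripper_width: 57.5
```

```bash
python3 - <<'E'
from h import *
s=manip.get_state();print(s["tcp_pos"].round(1),R.from_quat(s["tcp_rot"]).as_matrix().round(3).tolist(),s["joints"].round(2),s["gripper_width"])
for n in ["wrist","top","scene"]:
    p,d,T,K=snap(n,n+"2.png")
    h=cv2.cvtColor(p,cv2.COLOR_RGB2HSV)
    m=(h[...,0]<28)&(h[...,0]>3)&(h[...,1]>120)
    Q=cloud(d,T,K,m);Q=Q[(abs(Q[:,2]-20)<15)&(np.hypot(Q[:,0]-648,Q[:,1]+150)<165)]
    if len(Q): print(n,"tote",cv2.minAreaRect(Q[:,:2].astype(np.float32)),Q.min(0).round(1),Q.max(0).round(1))
    # yellow cross
    m=(h[...,0]<32)&(h[...,0]>22)&(h[...,1]>120)
    Y=cloud(d,T,K,m);Y=Y[(Y[:,2]>20)&(Y[:,2]<32)&(np.hypot(Y[:,0]-648,Y[:,1]+150)<110)]
    a=Y[abs(Y[:,0]-649)<8];b=Y[abs(Y[:,1]+150)<8]
    print(n,len(a),len(b),a[:,0].mean(),b[:,1].mean())
    P=cloud(d,T,K);
    Q=P[(np.hypot(P[:,0]-596,P[:,1]+204)<42)&(P[:,2]<12)]; print("floor",np.median(Q[:,2]) if len(Q) else None)
E
```

```text
[ 596.1 -204.3  323.6] [[0.004, -1.0, -0.002], [-1.0, -0.004, 0.001], [-0.001, 0.002, -1.0]] [-0.38  0.17  1.29  0.    1.69  1.18] 57.54859543137046
wrist tote ((645.0166625976562, -151.71322631835938), (210.9901123046875, 221.61227416992188), 0.7230548858642578) [ 538.3 -263.2    5. ] [749.9 -40.   25.6]
wrist 1709 2417 649.7420136567562 -151.91192307879714
floor 4.05827394931589
top tote ((647.8906860351562, -149.76022338867188), (222.86404418945312, 218.60418701171875), 1.1969283819198608) [ 535.7 -261.     5.3] [758.5 -40.   30.1]
top 21 58 646.5676272220405 -149.30915929051645
floor 5.268999594864908
scene tote ((667.2007446289062, -148.891845703125), (189.88113403320312, 221.07102966308594), 0.9936946034431458) [ 570.4 -259.7    5. ] [762.7 -38.4  31.1]
scene 17 76 650.1859052994422 -148.43124179042366
floor 5.881339384449461
```

View pics/wrist2.png

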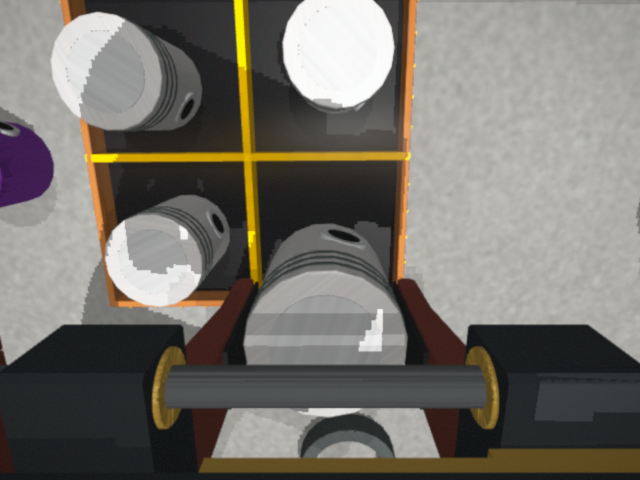

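servo_tool(plan=[[0.04,0,0,-0.035,0,0,0],[0.04,0,0,-0.035,0,0,0],[0.04,0,0,-0.019,0,0,0],[0.04,0,0,-0.002,0,0,0],[0.04,0,0,-0.001,0,0,0]])

```text
clock: 5.75
tcp_pos: [595.8, -202.7, 233.7]
tcp_rot: [0.709, -0.705, 0.0, -0.0]
ft_force: [0.2, -0.8, -3.7]
gripper_width: 57.3
```

servo_tool(plan=[[0.04,0,0,-0.002,0,0,0],[0.04,0,0,-0.002,0,0,0],[0.04,0,0,0,0,0,0]])

```text
clock: 6.05
tcp_pos: [596.1, -203.6, 229.8]
tcp_rot: [0.709, -0.705, 0.001, -0.0]
ft_force: [0.8, 0.3, -3.6]
gripper_width: 57.4
```

servo_tool(plan=[[0.04,0,0,-0.002,0,0,0],[0.04,0,0,-0.002,0,0,0],[0.04,0,0,0,0,0,0]])

```text
clock: 6.35
tcp_pos: [595.8, -203.6, 224.3]
tcp_rot: [0.709, -0.705, -0.0, 0.0]
ft_force: [-0.4, 0.6, -3.2]
gripper_width: 58.0
```

servo_tool(plan=[[0.04,0,0,-0.001,0,0,0],[0.04,0,0,0,0,0,0]])

```text
clock: 6.55
tcp_pos: [595.9, -203.6, 223.9]
tcp_rot: [0.709, -0.705, 0.0, -0.0]
ft_force: [-0.3, -0.1, -2.8]
gripper_width: 57.9
```

servo_tool(plan=[[0.04,0,0,-0.001,0,0,0],[0.04,0,0,0,0,0,0]])

```text
clock: 6.75
tcp_pos: [595.9, -203.6, 223.9]
tcp_rot: [0.709, -0.705, 0.0, -0.0]
ft_force: [-3.8, 1.0, 4.8]
gripper_width: 57.9
```

servo_tool(plan=[[0.06,0,0,0,0,0,0],[0.072,0,0,0,0,0,0],[0.072,0,0,0,0,0,0],[0.072,0,0,0,0,0,0],[0.072,0,0,0.01,0,0,0]])

```text
clock: 7.25
tcp_pos: [595.5, -203.4, 231.1]
tcp_rot: [0.709, -0.705, -0.002, 0.001]
ft_force: [-0.5, 0.2, 0.0]
gripper_width: 72.2
```

servo_tool(plan=[[0.072,0,0,0.02,0,0,0],[0.072,0,0,0.04,0,0,0],[0.072,0,0,0.04,0,0,0],[0.072,-0.03,0.03,0.03,0,0,0],[0.072,-0.03,0.035,0,0,0,0]])

```text
clock: 7.75
tcp_pos: [537.0, -140.0, 367.6]
tcp_rot: [0.708, -0.706, 0.004, -0.002]
ft_force: [0.3, 0.7, 0.4]
gripper_width: 71.9
```

servo_tool(plan=[[0.0,-0.03,0.035,0,0,0,0.15],[0.0,-0.03,0.035,0,0,0,0.15],[0.0,-0.03,0.035,0,0,0,0.15],[0.0,0,0.035,0,0,0,0.15],[0.0,0,0.035,0,0,0,0.15]])

```text
clock: 8.25
tcp_pos: [445.8, 36.5, 363.1]
tcp_rot: [0.919, -0.394, 0.001, -0.001]
ft_force: [1.1, 1.2, 0.1]
gripper_width: 35.4
```

```bash
python3 - <<'E'
from h import *
for i in range(2):
    s=manip.get_state();print(s["clock"],s["tcp_pos"].round(1),R.from_quat(s["tcp_rot"]).as_matrix().round(3).tolist(),s["joints"].round(3),s["gripper_width"])
for n in ["top","scene"]:
    p,d,T,K=snap(n,n+"3.png");P=cloud(d,T,K)
    for nm,c in [("placed",(596,-204)),("s",(594,-100)),("s",(705,-204)),("s",(705,-100))]:
        Q=P[(np.hypot(P[:,0]-c[0],P[:,1]-c[1])<48)&(P[:,2]<100)]
        zt=np.percentile(Q[:,2],97); t=Q[Q[:,2]>zt-4]
        print(n,nm,((t.max(0)+t.min(0))/2).round(1),(t.max(0)-t.min(0)).round(0),zt)
    Q=P[(P[:,2]>64)&(P[:,2]<156)&(np.hypot(P[:,0]-656,P[:,1]-188)<66)]
    l=np.polyfit(Q[:,1],Q[:,0],1); r=abs(Q[:,0]-np.polyval(l,Q[:,1]))<4; l=np.polyfit(Q[r,1],Q[r,0],1)
    print("sign: x at y=188",np.polyval(l,188),"dx/dy deg",np.degrees(np.arctan(l[0])),"y range",Q[r,1].min(),Q[r,1].max())
E
```

```text
8.25 [445.8  36.5 363.1] [[0.69, -0.724, 0.003], [-0.724, -0.69, 0.0], [0.002, -0.002, -1.0]] [ 0.006 -0.331  1.693  0.     1.776  0.815] 35.36476526825321
8.25 [445.8  36.5 363.1] [[0.69, -0.724, 0.003], [-0.724, -0.69, 0.0], [0.002, -0.002, -1.0]] [ 0.006 -0.331  1.693  0.     1.776  0.815] 35.36476526825321
top placed [ 591.4 -202.7   79.8] [55. 56.  7.] 80.48888713411058
top s [ 589.9 -101.9   80. ] [55. 57.  7.] 80.55533085025324
top s [ 704.  -209.9   80. ] [56. 56.  8.] 79.91855314496075
top s [692.2 -88.1  80.4] [57. 56.  9.] 79.82597205764351
sign: x at y=188 651.0431624818697 dx/dy deg 1.8780512423854807 y range 127.13757658736617 247.76448445401886
scene placed [ 596.1 -202.6   79.2] [57. 57.  6.] 80.39367522158561
scene s [ 594.4 -101.2   79.9] [57. 57.  7.] 80.51599050864154
scene s [ 709.4 -208.1   79.8] [57. 57.  7.] 80.41690804042835
scene s [698.1 -89.1  79.6] [56. 56.  6.] 80.54127289397267
sign: x at y=188 662.3745838996695 dx/dy deg 2.9193463162759343 y range 126.44167552169887 246.7414202659711
```

servo_tool(plan=[[0.0,-0.007,0.021,0,0,0,0.141],[0.0,-0.007,0.021,0,0,0,0.141],[0.0,-0.007,0.021,0,0,0,0.141],[0.0,-0.007,0.021,0,0,0,0.141],[0.0,-0.007,0.021,0,0,0,0.141]])

```text
clock: 8.85
tcp_pos: [411.9, 140.4, 362.4]
tcp_rot: [0.999, -0.054, 0.001, 0.0]
ft_force: [0.4, 0.0, 0.0]
gripper_width: 0.3
```

servo_tool(plan=[[0.0,-0.005,0.021,0,0,0,0.141],[0.0,-0.005,0.021,0,0,0,0.141],[0.0,0,0,-0.01,0.026,-0.147,0],[0.0,0,0,-0.01,0.026,-0.147,0],[0.0,0,0,-0.01,0.026,-0.147,0]])

```text
clock: 9.35
tcp_pos: [402.5, 181.9, 332.4]
tcp_rot: [0.971, 0.083, 0.225, -0.02]
ft_force: [-0.6, -0.2, -0.1]
gripper_width: 0.3
```

servo_tool(plan=[[0.0,0,0,-0.02,0.026,-0.147,0],[0.0,0,0,-0.02,0.026,-0.147,0],[0.0,0,0,-0.02,0.026,-0.147,0],[0.0,0,0,-0.02,0.026,-0.147,0],[0.0,0,0,-0.02,0,0,0]])

```text
clock: 9.85
tcp_pos: [401.4, 181.6, 229.9]
tcp_rot: [0.863, 0.074, 0.499, -0.045]
ft_force: [-0.6, 1.0, -0.1]
gripper_width: 0.3
```

```bash
cat > st.py <<'E'
from h import *
ps=np.degrees(0.1745);s_=np.array([np.cos(.178),np.sin(.178)]);t_=np.array([-s_[1],s_[0]]);C=np.array([656.5,187.])
def st():
    s=manip.get_state();M=R.from_quat(s["tcp_rot"]).as_matrix();tip=np.array(s["tcp_pos"])+182*M[:,2]
    q=tip[:2]-C
    print(round(s["clock"],2),"tcp",s["tcp_pos"].round(1),"tip",tip.round(1),"stand xy",(q@s_).round(1),(q@t_).round(1),"z",M[:,2].round(3),"x",M[:,0].round(3),"j",s["joints"].round(2),"F",s["ft_force"].round(1))
if __name__=="__main__": st()
E
python3 st.py
```

```text
9.85 tcp [401.4 181.6 229.9] tip [556.7 209.  139.1] stand xy -94.3 39.3 z [ 0.854  0.151 -0.499] x [0.492 0.083 0.867] j [ 0.43 -0.75  2.36 -0.44  0.55  0.51] F [-0.6  1.  -0.1]
```

servo_tool(plan=[[0.0,0.028,0.006,-0.008,0,0,0],[0.0,0.028,0.006,-0.008,0,0,0],[0.0,0.028,0.006,-0.008,0,0,0],[0.0,0.01,0.002,0,0,0,0],[0.0,0.01,0.002,0,0,0,0]])

```text
clock: 10.35
tcp_pos: [507.1, 203.3, 206.7]
tcp_rot: [0.864, 0.073, 0.496, -0.043]
ft_force: [-3.6, -0.6, -0.9]
gripper_width: 0.2
```

servo_tool(plan=[[0.0,0.01,0.002,0,0,0,0],[0.0,0.01,0.001,0,0,0,0],[0.0,0.01,0.001,0,0,0,0],[0,0,0,0,0,0,0]])

```text
clock: 10.75
tcp_pos: [537.1, 207.8, 208.1]
tcp_rot: [0.863, 0.073, 0.497, -0.044]
ft_force: [-0.0, -0.5, 0.2]
gripper_width: 0.6
```

```bash
python3 - <<'E'
from st import *
st()
p,d,T,K=snap("scene","s4.png");q=p[120:320,330:560];cv2.imwrite("pics/s4c.png",cv2.resize(q,None,fx=3,fy=3)[:,:,::-1])
E
```

```text
10.75 tcp [537.1 207.8 208.1] tip [692.2 235.  116.9] stand xy 43.7 40.9 z [ 0.852  0.149 -0.501] x [0.495 0.083 0.865] j [ 0.36 -0.23  2.04 -0.5   0.33  0.58] F [-0.  -0.5  0.2]
```

View pics/s4c.png

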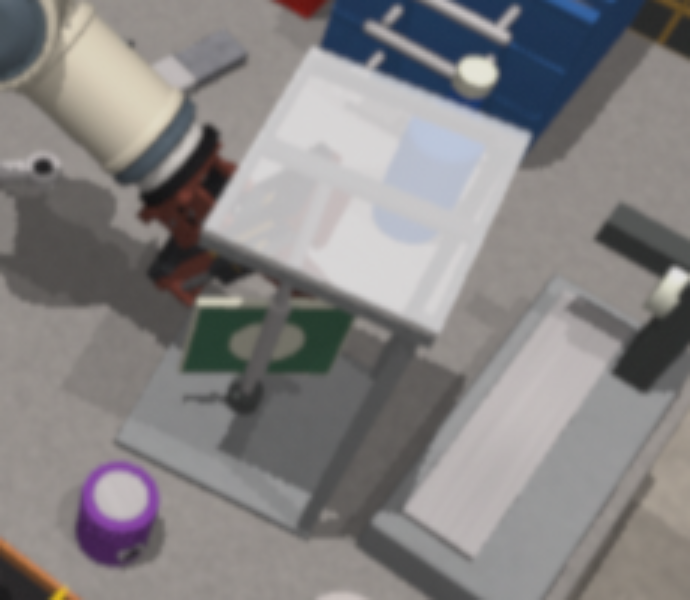

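servo_tool(plan=[[0.0,-0.041,-0.0075,0,0,0,0],[0.0,-0.041,-0.0075,0,0,0,0],[0.0,-0.041,-0.0075,0,0,0,0],[0.0,0.006,-0.035,0,0,0,0],[0.0,0.006,-0.035,0,0,0,0]])

```text
clock: 11.3
tcp_pos: [422.1, 126.9, 207.8]
tcp_rot: [0.863, 0.076, 0.497, -0.046]
ft_force: [0.2, -0.4, -1.0]
gripper_width: 0.8
```

servo_tool(plan=[[0.0,0.006,-0.035,0,0,0,0],[0.0,0,0,0,0,0,0]])

```text
clock: 11.5
tcp_pos: [428.6, 95.4, 207.5]
tcp_rot: [0.865, 0.072, 0.496, -0.043]
ft_force: [0.4, -0.4, -0.1]
gripper_width: 0.4
```

```bash
python3 - <<'E'
from st import *
st()
for n in ["top","scene"]:
    p,d,T,K=snap(n,n+"5.png");P=cloud(d,T,K)
    q=(P[:,:2]-C);q=np.stack([q@s_,q@t_,P[:,2]],1)
    Q=q[(q[:,2]>64)&(q[:,2]<156)&(np.hypot(q[:,0],q[:,1])<68)]
    c=Q[:,:2]-np.median(Q[:,:2],0);u,v,w=np.linalg.svd(c,full_matrices=False)
    print(n,len(Q),Q.min(0).round(0),Q.max(0).round(0),"dir deg",np.degrees(np.arctan2(w[0,1],w[0,0])),v/len(Q)**.5)
E
```

```text
11.5 tcp [428.6  95.4 207.5] tip [583.4 122.  115.5] stand xy -83.5 -51.0 z [ 0.851  0.146 -0.505] x [0.498 0.082 0.863] j [ 0.13 -0.76  2.4   0.08  0.46 -0.09] F [ 0.4 -0.4 -0.1]
top 190 [-56. -31.  64.] [  1.   9. 156.] dir deg -147.57063500612114 [22.98884051  3.61222958]
scene 1117 [-51. -32.  64.] [ 56.  29. 156.] dir deg 29.331803418574744 [34.93022602  3.60669187]
```

servo_tool(plan=[[0.0,0.002,-0.012,0,0,0,0],[0.0,0.021,0.004,0,0,0,0],[0.0,0.021,0.004,0,0,0,0],[0.0,-0.003,0.015,0,0,0,0],[0.0,-0.003,0.015,0,0,0,0]])

```text
clock: 12.1
tcp_pos: [466.6, 125.3, 206.1]
tcp_rot: [0.865, 0.074, 0.494, -0.044]
ft_force: [-1.6, -1.7, 0.5]
gripper_width: 0.4
```

servo_tool(plan=[[0.0,-0.003,0.015,0,0,0,0],[0.0,-0.003,0.015,0,0,0,0],[0.0,-0.002,0.012,0,0,0,0],[0,0,0,0,0,0,0]])

```text
clock: 12.5
tcp_pos: [457.8, 168.3, 206.7]
tcp_rot: [0.865, 0.076, 0.494, -0.045]
ft_force: [0.1, 0.0, -0.4]
gripper_width: 0.7
```

```bash
cat > sg.py <<'E'
from st import *
def sg():
  for n in ["top","scene"]:
    p,d,T,K=snap(n,n+"6.png");P=cloud(d,T,K)
    q=(P[:,:2]-C);q=np.stack([q@s_,q@t_,P[:,2]],1)
    Q=q[(q[:,2]>64)&(q[:,2]<156)&(np.hypot(q[:,0],q[:,1])<68)]
    if len(Q)<20: print(n,len(Q)); continue
    (vx,vy,x0,y0)=cv2.fitLine(Q[:,:2].astype(np.float32),cv2.DIST_WELSCH,0,.01,.01).ravel()
    print(n,len(Q),Q.min(0).round(0),Q.max(0).round(0),"dir deg",np.degrees(np.arctan2(vy,vx)).round(1),x0,y0)
if __name__=="__main__": st();sg()
E
python3 sg.py
```

```text
12.5 tcp [457.8 168.3 206.7] tip [612.2 196.1 114.4] stand xy -42.0 16.8 z [ 0.848  0.153 -0.507] x [0.5   0.087 0.862] j [ 0.33 -0.54  2.27 -0.34  0.39  0.39] F [ 0.1  0.  -0.4]
top 494 [-50. -31.  64.] [ 31.  39. 156.] dir deg -39.8 -13.329243 5.3261414
scene 1018 [-68. -40.  64.] [ 51.  37. 156.] dir deg -38.4 15.153485 -14.177101
```

servo_tool(plan=[[0.0,0.0095,0.01,0,0,0,0],[0.0,0.0095,0.01,0,0,0,0],[0.0,0.006,0.005,0,0,0,0],[0.0,0.006,0.004,0,0,0,0],[0,0,0,0,0,0,0]])

```text
clock: 13.1
tcp_pos: [489.9, 195.0, 206.8]
tcp_rot: [0.865, 0.074, 0.495, -0.044]
ft_force: [0.4, 0.2, 0.4]
gripper_width: 0.5
```

```bash
python3 sg.py
```

```text
13.1 tcp [489.9 195.  206.8] tip [644.4 222.3 114.5] stand xy -5.7 36.9 z [ 0.849  0.15  -0.507] x [0.5   0.085 0.862] j [ 0.37 -0.39  2.17 -0.47  0.37  0.55] F [0.4 0.2 0.4]
top 711 [-12. -59.  64.] [ -1.  61. 156.] dir deg 89.2 -5.6024976 -13.265402
scene 384 [-63. -62.  65.] [ 12.  58. 156.] dir deg -72.3 -7.3432546 -10.718882
```

servo_tool(plan=[[0.0,-0.02,-0.004,0,0,0,0],[0.0,-0.04,-0.007,0,0,0,0],[0.0,-0.04,-0.007,0.01,0,0,0],[0.0,0,0,0.04,0,0,0],[0,0,-0.03,0.04,0,0,0]])

```text
clock: 13.7
tcp_pos: [397.8, 153.4, 293.5]
tcp_rot: [0.867, 0.077, 0.49, -0.044]
ft_force: [0.2, -0.7, 3.9]
gripper_width: 0.6
```

servo_tool(plan=[[0.0,0,-0.04,0.02,0,0,0],[0.0,0,-0.04,0.02,0,0,0],[0.0,0,-0.04,0.01,0,0,0],[0,0,-0.04,0,0,0,0]])

```text
clock: 14.1
tcp_pos: [426.6, -2.7, 352.5]
tcp_rot: [0.868, 0.074, 0.49, -0.041]
ft_force: [0.5, 0.0, 0.0]
gripper_width: 0.6
```

```bash
cat > fin.py <<'E'
from st import *
import sys
st()
for n in ["top","scene"]:
    p,d,T,K=snap(n,n+sys.argv[1]);P=cloud(d,T,K)
    near=np.hypot(P[:,0]-668,P[:,1]-188)<150
    G=P[near&(abs(P[:,2]-317)<9)]; r=cv2.minAreaRect(G[:,:2].astype(np.float32))
    # base plate
    B=P[near&(abs(P[:,2]-12)<4)]
    h=cv2.cvtColor(p,cv2.COLOR_RGB2HSV)
    q=(P[:,:2]-C);q=np.stack([q@s_,q@t_,P[:,2]],1)
    Q=q[(q[:,2]>66)&(q[:,2]<154)&(abs(q[:,1])<58)&(abs(q[:,0])<22)]
    f=cv2.fitLine(Q[:,:2].astype(np.float32),cv2.DIST_WELSCH,0,.01,.01).ravel()
    print(n,"guard",np.round(r[0],1),np.round(r[1],1),round(r[2],2),"sign dir",np.degrees(np.arctan2(f[1],f[0])).round(2)%180,f[2:].round(1),len(Q),Q[:,1].min(),Q[:,1].max())
    # guard front edge direction
    g=G[:,:2]-C;g=np.stack([g@s_,g@t_],1);e=[]
    for y in range(-75,76,10):
        k=g[abs(g[:,1]-y)<5]
        if len(k)>3: e.append((y,np.percentile(k[:,0],2)))
    e=np.array(e,np.float32);f=cv2.fitLine(e,cv2.DIST_HUBER,0,.01,.01).ravel()
    print("  front edge dir", (90-np.degrees(np.arctan2(f[1],f[0]))), e[:,1].round(0))
E
python3 fin.py 7.png; python3 - <<'E'
import cv2,numpy as np
a=cv2.imread("pics/top7.png")[60:260,130:330];b=cv2.imread("pics/scene7.png")[130:330,340:540]
cv2.imwrite("pics/c7.png",cv2.resize(np.hstack([a,b]),None,fx=2,fy=2))
E
```

```text
14.1 tcp [426.6  -2.7 352.5] tip [580.2  23.6 258.5] stand xy -104.0 -147.3 z [ 0.844  0.144 -0.517] x [0.509 0.088 0.856] j [-0.21 -0.85  2.19  0.43  0.86 -0.5 ] F [0.5 0.  0. ]
top guard [679.  191.9] [152.2 172.8] 10.0 sign dir 89.04 [-5.4  0.2] 816 -57.694429823531166 57.965411392633094
  front edge dir 89.789345 [-52. -51. -51. -51. -51. -51. -51. -51. -51. -51. -51. -52. -51. -51.
 -51. -51.]
scene guard [682.9 193.1] [150.1 176.7] 10.04 sign dir 87.65 [  6.  -20.9] 155 -57.99153822752035 56.74132906838115
  front edge dir 89.75372 [-45. -45. -45. -44. -44. -45. -44. -45. -44. -45. -44. -43. -44. -44.
 -44. -44.]
```

View pics/c7.png

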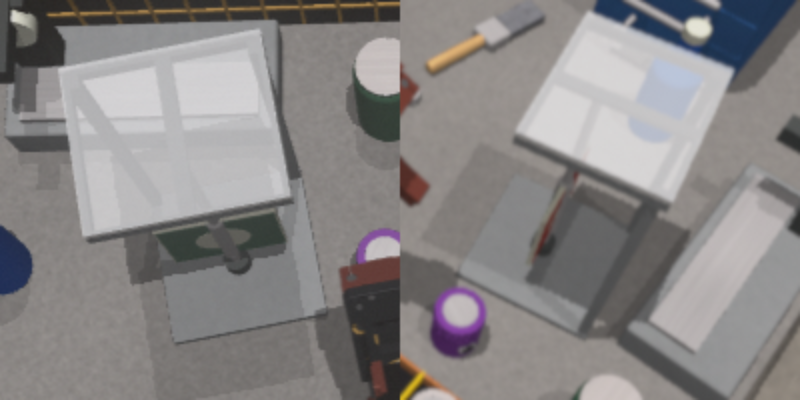

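```bash
python3 - <<'E'
from h import *
for n in ["scene","top"]:
    p,d,T,K=snap(n);P=cloud(d,T,K)
    for nm,c in [("placed",(596,-204)),("s0",(592,-101)),("s1",(706,-207)),("s2",(696,-88)),("ring",(385,-223))]:
        Q=P[(np.hypot(P[:,0]-c[0],P[:,1]-c[1])<48)&(P[:,2]<100)]
        zt=np.percentile(Q[:,2],97); t=Q[Q[:,2]>zt-4]
        print(n,nm,((t.max(0)+t.min(0))/2).round(1),zt.round(1))
    print([(x["score"],(T[:3,:3]@x["position"]+T[:3,3]).round(0)) for x in manip.spot_in("conrod",n)])
manip.finish_job()
E
```

```text
scene placed [ 596.5 -202.2   80.2] 80.4
scene s0 [ 594.3 -101.3   79.9] 80.5
scene s1 [ 709.7 -208.3   79.7] 80.5
scene s2 [698.  -88.6  79.8] 80.4
scene ring [ 388.1 -222.6   23.4] 24.2
[]
top placed [ 591.5 -202.6   80.4] 80.2
top s0 [ 589.8 -101.8   79.7] 80.3
top s1 [ 704.3 -209.9   80.2] 80.2
top s2 [692.5 -88.2  79.8] 80.4
top ring [ 383.3 -223.3   24.1] 24.2
[(0.6, array([655., 182., 320.])), (0.56, array([320., 218.,  14.]))]
the job is handed in; nothing more can be done
```

The piston is standing in the empty pocket and the sign now shows its green face at the front. I handed the job in at about 14 s on the clock.

**Piston:** I gripped it, lowered it onto the pocket floor until the wrist force showed contact, then let go. It stands upright, about 3 mm or less from the pocket centre, with its top level with the three other pistons. None of those had moved.

**Sign:** I turned it clockwise with closed fingers leaned in from the front. I pushed the left edge back, then brought the right edge around the front. The top view shows the green face with its white disc at the front. The arm was backed off, touching nothing.

**How square the sign is:** the two cameras disagree slightly, and neither shows it perfectly square.
- **Top camera:** about 0.8° off the guard's front edge.
- **Scene camera:** about 2° off, though it saw little of the plate.

**Other checks:**
- **Camera offset:** the top and scene cameras differ by about 5 mm in x throughout.
- **Ring gauge:** it did not move.
- **Connecting rod:** the scene camera's network did not find it. The top camera placed it within about 4 mm of the first reading, which is detector accuracy. That camera also gave one false hit on the guard.
- **Joint 2:** on the final retreat it came close to its lower limit (-0.85 against -0.86).

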